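Seat the ceramic medallion in its plaque and turn the catch over it

ROBOT

A 7-joint arm with a two-finger parallel gripper is mounted at the origin on the work surface. World frame = base frame: x ahead of the robot, y to its left, z up, the work surface at z = 0. Lengths are in m, angles in rad, forces in N, time in s.
With the tool pointing down it reaches from about 0.4 to 0.85 m from the base axis. Payload 4.5 kg.
Tool frame: the origin (TCP) lies at the very end of the fingers, on their centre line; the grasp point (between the pads) lies 19 mm behind it (r.pinch_z is the distance from the TCP to the grasp point, in m); z points along the fingers, y is the line along which they close (so a half turn about z gives the same grasp; the last joint's range is limited). The gripper opens to 88 mm and grips with 3 to 60 N. Pads are 18 mm wide; open, the fingers measure 123 mm over their backs; the gripper's body (75 mm by 187 mm) begins 45 mm behind the grasp point.
Start: joints at [-1.259, 0.689, -0.195, 1.565, 0.157, 0.902, -0.215], TCP at [0.171, 0.601, 0.239] pointing down, gripper open.
Joint ranges: [-3.01, 3.01], [-0.46, 2.08], [-1.47, 1.51], [0.13, 2.56], [-1, 4.14], [0.04, 2.09], [-2.66, 2.66]. Speed limits (rad/s): [2.57, 2.57, 3.14, 3.14, 3.14, 3.14, 3.14].

INTERFACE

Orientations are given as a unit quaternion [x, y, z, w].
In Python, from plant import r, cams gives the robot as it stands.
- The arm moves only by the shell command python3 -m pendant 'ROWS' [FORCE]. ROWS is JSON, a list of rows, each a list of 3 entries, a list of its own where there are three numbers: the closure, from -1 (fully open) to 1 (shut), then the shift along the tool's x, y, z in mm, then the turn, a rotation vector about the tool's x, y, z in degrees. A call has 1 to 8 rows; each row shifts and turns the commanded pose from where the row before left it, along the tool's axes as they then stand; what a row does not reach is not made up. A row lasts 1/8 s, in which the tool goes at most 62.5 mm and 10.7 degrees, less where a joint would pass 70% of its speed; a pose out of reach is approached as far as the arm can. A call with a gripper value outside its range is refused whole. The fingers move at their own pace and stop on an object; FORCE is the grip in N (left out, the last holds). Time passes only in rows, so rows that do not move let the fingers close. It gives the time, the measured TCP pose, the force, the opening and the grip force at its end, in the units of the state.
- r.get_state(): the state, without advancing time (a new reading comes with each control period).
- cams.snapshot(name): name is "scene" or "top" or "wrist"; returns a dict with "img" (384x512x3 uint8, red, green, blue), "camera_matrix" (3x3 intrinsics, pixels), "camera_from_world" (4x4, takes a point from world to camera coordinates); the wrist camera has in their place "tool_from_camera" (4x4, takes a point from camera to tool coordinates, whose origin is the TCP and whose axes are the flange's). Camera axes: x right, y up, looking along -z (the intrinsics and any distortion apply to the point x, -y, -z); pixel columns grow to the right and rows downward; lengths in m; the calibration is good to about 2 mm. The wrist camera is an equidistant fisheye: a pixel r from the principal point sees the ray r / f radians off the axis. A picture is of the moment at which its call begins: read the wrist's pose just before it. There is no depth.
- r.finish_job(): hands the job in; it is judged then, once.
The state is a dict: "clock": time; "q": joint angles; "qd": joint speeds; "joint_torque": joint torques, N m; "tool_pos": TCP position; "eef_rot": TCP orientation; "contact_force": force on the tool from outside, world axes, zero at the start; "moment": the same for the moment, N m; "opening": opening from 0.0 (shut) to 1.0 (fully open); "finger_force": force on a finger pad.
Only numpy, scipy, OpenCV 4.12 (cv2) and the standard library are available. Lean on these libraries where they do the work, as an engineer would, in place of code of your own. Each camera call takes 0.05 s, during which the arm holds its last target. There are 200 camera calls.

TASK

With the fingertips only, push the larger of the two white ceramic medallions across the top of the brown wooden plaque until it drops into the round recess and lies flat at the bottom of it. Then push the little brass turn-button round on its screw until it points across the middle of the medallion. Do not pick up or lift the medallion, and leave the smaller medallion and everything else where they are; finish with the hand clear.

Things in the scene. Friction and masses are not known exactly. Their poses are not given: they have to be found in the camera images.
- plaque: Fixed brown wooden board lying on the table (it does not move), 170 mm along its x, 300 mm along its y, 24 mm thick; flat top at 24 mm above the table. Origin at the centre of its underside, z up; its x axis points roughly away from the robot. One round recess in its middle, see point recess.
- recess (a point): Centre of the recess's mouth, level with the plaque's flat top (24 mm above the table); axes as the plaque's. The recess is 64 mm across and 11 mm deep with a flat floor (dark grey) and a 1.5 mm chamfer at the rim.
- large_medallion: The medallion to seat: loose white ceramic disc, 60 mm across, 10 mm thick, about 65 g, with a low rosette (under 1.5 mm high) on top. Lies flat on the plaque, about 100 mm left or right of the recess. Origin at the centre of its underside. Seated, its underside is 11 mm below the plaque's top and its top face 1 mm below.
- small_medallion: The smaller one, to be left alone: the same look, 42 mm across, 10 mm thick, flat on the plaque's top on the other side of the recess. Origin at the centre of its underside.
- button (a joint): Angle (rad) of the brass turn-button behind the recess, a flat bar turning on an upright screw near its end. 0: it points along the plaque's -x, across the recess centre; grows anticlockwise seen from above (1.57: along the plaque's -y; 3.1: along +x, away from the recess). Starts open at 2.0 to 2.9; stops at -0.1 and 3.1; stays where it is left, light friction (about 0.5 N at the tip).
- button_pivot (a point): Axis of the turn-button's screw at mid-thickness of the bar, 7.5 mm above the plaque's top, 46 mm from the recess centre along the plaque's +x. The bar is 12 mm wide and 9 mm thick, underside 3 mm and top 12 mm above the plaque's top; it reaches 46 mm from the screw to its tip and 6 mm the other way.
- button_tip (a point): Tip of the turn-button at mid-thickness, 46 mm from the screw axis; it moves with the bar.
- paint_pot: Bystander: clear lidded pot 38 mm across, 45 mm tall, on the table just in front of the plaque (robot side). Origin at the centre of its underside.
- varnish_pot: Bystander: amber glass jar with black lid, 44 mm across, 50 mm tall, on the table just behind the plaque's left half. Origin at the centre of its underside.
- ball_on_stand: Bystander: white ball ornament 72 mm across fixed on a low wooden foot, 84 mm tall in all, on the table just behind the plaque's right half. Origin at the centre of the foot's underside.
- glue_bottle: Bystander: white bottle 52 mm across, 130 mm tall, on the table to the left. Origin at the centre of its underside.
- water_mug: Bystander: blue mug 76 mm across, 85 mm tall, on the table far right. Origin at the centre of its underside.
- palette_plate: Bystander: white plate 170 mm across, 16 mm tall, on the table at the right. Origin at the centre of its underside.
- flat_brush: Bystander: wooden paint brush 190 mm long lying on the table near right. Origin under its middle.

How it is judged:
By the outcome, as a careful person would: the job done as asked, in the order asked, and still so for the second after the job is handed in, with the robot touching nothing.
It also fails if it takes over 67 s, if anything falls off the work surface, if the arm or the gripper's body presses on something with over 40 N, if the wrist force passes 120 N, or if a joint passes its speed limit or range.

## Working session

There is one attempt and no reset: what is moved stays moved. The work goes in short steps, Python scripts to look and compute and a shell command to move; the robot and the scene stay as the last step left them, time stands still between calls to the robot, and variables do not carry over. Pictures are saved under pics/ and viewed, at most 13 in all, crops included, and the job is handed in when it is done.

```bash
ls; mkdir -p pics
python3 - <<'E'
from plant import r,cams
import cv2,json
s=r.get_state();print(s['clock'],s['tool_pos'],s['eef_rot'],s['opening'])
for n in("top","scene"):
    d=cams.snapshot(n);cv2.imwrite(f'pics/{n}0.png',d['img'][:,:,::-1])
    print({k:v for k,v in d.items() if k!='img'})
E
```

```text
pics
0.0 [0.171258   0.60043106 0.23790723] [ 1.38411424e-01  9.90374396e-01 -9.10697343e-04 -6.51187180e-05] 0.9968820725843196
{'camera_matrix': array([[500.04922623,   0.        , 254.72578125],
       [  0.        , 500.04922623, 195.27732404],
       [  0.        ,   0.        ,   1.        ]]), 'camera_from_world': array([[-0.02128073, -0.99975899, -0.00539302, -0.02105959],
       [ 0.99401062, -0.0217361 ,  0.10710011, -0.54858898],
       [-0.10719152, -0.00308155,  0.99423362, -1.46334948],
       [ 0.        ,  0.        ,  0.        ,  1.        ]])}
{'camera_matrix': array([[455.29589927,   0.        , 254.16944751],
       [  0.        , 455.29589927, 192.10177683],
       [  0.        ,   0.        ,   1.        ]]), 'camera_from_world': array([[ 0.6969107 ,  0.71701522, -0.01430576, -0.32215129],
       [-0.60256507,  0.59625346,  0.5304688 ,  0.32145674],
       [ 0.38888406, -0.36106924,  0.84758374, -1.47267947],
       [ 0.        ,  0.        ,  0.        ,  1.        ]])}
```

View pics/top0.png

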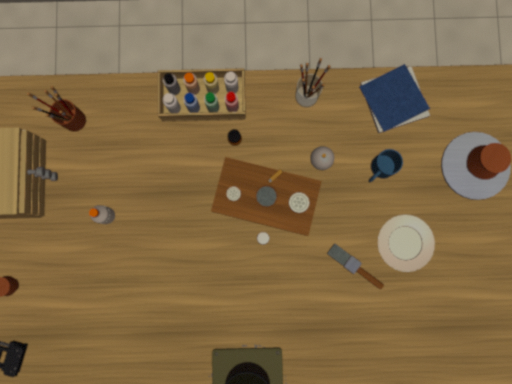

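View pics/scene0.png

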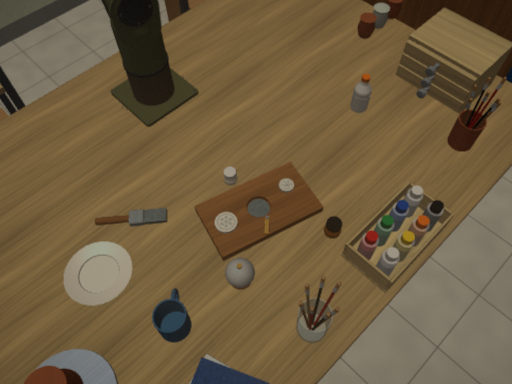

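Top view: plaque centred near (267,196), large medallion right at (299,202), small one left at (234,193), recess (266,196), button near (275,176). Compute rough positions first.

```bash
cat > h.py <<'E'
import numpy as np,cv2
from scipy.spatial.transform import Rotation as R
from plant import r,cams
def pix2w(d,uv,z):
    K=d['camera_matrix'];T=np.linalg.inv(d['camera_from_world']);out=[]
    for u,v in np.atleast_2d(uv):
        c=np.array([(u-K[0,2])/K[0,0],-(v-K[1,2])/K[1,1],-1]);w=T[:3,:3]@c;o=T[:3,3]
        out.append(o+w*(z-o[2])/w[2])
    return np.array(out)
def wrist():
    s=r.get_state();d=cams.snapshot('wrist');T=np.eye(4)
    T[:3,:3]=R.from_quat(s['eef_rot']).as_matrix();T[:3,3]=s['tool_pos']
    d['wfc']=T@d['tool_from_camera'];return s,d
def wpix2w(d,uv,z):
    K=d['camera_matrix'];T=d['wfc'];out=[]
    for u,v in np.atleast_2d(uv):
        a,b=(u-K[0,2])/K[0,0],(v-K[1,2])/K[1,1];th=np.hypot(a,b)
        k=np.sin(th)/max(th,1e-9);w=T[:3,:3]@[a*k,-b*k,-np.cos(th)];o=T[:3,3]
        out.append(o+w*(z-o[2])/w[2])
    return np.array(out)
E
python3 - <<'E'
from h import *
d=cams.snapshot('top');im=d['img']
hsv=cv2.cvtColor(im,cv2.COLOR_RGB2HSV)
print(hsv[180,230],hsv[225,300],hsv[240,230])
pts=dict(large=(299,202),small=(234,193),rec=(266,196),tip=(280,171),pivot=(270,181))
for k,p in pts.items():print(k,pix2w(d,p,.03)[0].round(3))
for n,p in dict(c1=(226,158),c2=(321,181),c3=(308,234),c4=(212,211)).items():print(n,pix2w(d,p,.024)[0].round(3))
_,w=wrist();print(w['camera_matrix'],w['tool_from_camera'].round(3));print(R.from_quat(r.get_state()['eef_rot']).as_matrix().round(3))
E
```

```text
[ 14 183 102] [ 14 183 114] [ 18 138 133]
large [ 0.525 -0.164  0.03 ]
small [0.556 0.029 0.03 ]
rec [ 0.545 -0.066  0.03 ]
tip [ 0.619 -0.11   0.03 ]
pivot [ 0.59 -0.08  0.03]
c1 [0.664 0.051 0.024]
c2 [ 0.587 -0.233  0.024]
c3 [ 0.43  -0.189  0.024]
c4 [0.504 0.096 0.024]
[[297.31863964   0.         254.8736044 ]
 [  0.         297.31863964 189.11752132]
 [  0.           0.           1.        ]] [[ 0.001  0.967  0.255  0.065]
 [ 1.    -0.001 -0.    -0.   ]
 [-0.     0.255 -0.967 -0.147]
 [ 0.     0.     0.     1.   ]]
[[-0.962  0.274 -0.   ]
 [ 0.274  0.962 -0.001]
 [-0.    -0.001 -1.   ]]
```

```bash
python3 -m pendant '[[1,[-34,-34,0],[0,0,0]],[1,[-34,-34,0],[0,0,0]],[1,[-34,-34,0],[0,0,0]],[1,[-34,-34,0],[0,0,0]],[1,[-34,-34,0],[0,0,0]],[1,[-34,-34,0],[0,0,0]],[1,[-34,-34,0],[0,0,0]],[1,[-34,-34,0],[0,0,0]]]'
python3 -m pendant '[[1,[-34,-34,5],[0,0,0]],[1,[-34,-34,10],[0,0,0]],[1,[-34,-34,20],[0,0,0]],[1,[-34,-34,20],[0,0,0]],[1,[-34,-34,20],[0,0,0]],[1,[-34,-34,10],[0,0,0]],[1,[-34,-34,0],[0,0,0]],[1,[-34,-34,0],[0,0,0]]]'
python3 -m pendant '[[1,[0,0,0],[0,0,0]],[1,[0,0,0],[0,0,0]]]'
python3 - <<'E'
from h import *
s,d=wrist();print(s['q'].round(3) if hasattr(s['q'],'round') else s['q'],s['tool_pos'],s['clock'])
cv2.imwrite('pics/w1.png',d['img'][:,:,::-1]);np.savez('w1.npz',**d)
E
```

```text
clock: 1.2
tool_pos: [0.3591, 0.2636, 0.2388]
eef_rot: [0.138, 0.99, 0.0, 0.0]
contact_force: [-0.5, -0.3, 0.3]
opening: 0.119
finger_force: 0.0
clock: 2.2
tool_pos: [0.5459, -0.0727, 0.1534]
eef_rot: [0.138, 0.99, 0.0, -0.0]
contact_force: [0.6, -0.1, -0.7]
opening: 0.006
finger_force: 0.0
clock: 2.45
tool_pos: [0.5449, -0.0706, 0.1535]
eef_rot: [0.138, 0.99, 0.0, -0.0]
contact_force: [-0.4, 0.2, -0.6]
opening: 0.006
finger_force: 0.0
[ 0.213  0.721 -0.28   1.872  0.33   0.595  1.016] [ 0.54491361 -0.07061047  0.15348436] 2.45
```

View pics/w1.png

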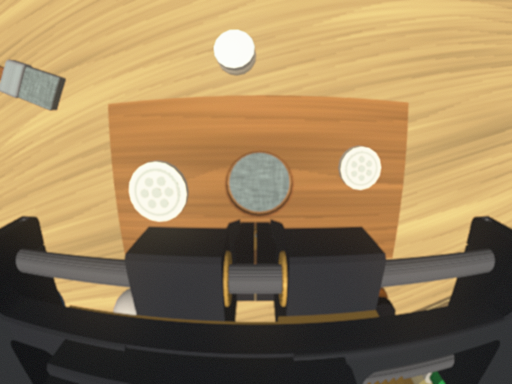

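Wrist view: large medallion at (158,191), recess (259,183), small medallion (361,168), near plaque corners (109,104) and (408,102); button hidden behind the fingers. I'll rectify to a metric view and fit circles.

```bash
cat >> h.py <<'E'
def rect(d,z,cx,cy,half=.2,n=800):
    g=np.linspace(-half,half,n);X,Y=np.meshgrid(cy-g,cx-g) # col: -y right ; row: +x up
    P=np.stack([Y,X,np.full_like(X,z),np.ones_like(X)],-1)@np.linalg.inv(d['wfc']).T
    x,y,zz=P[...,0],-P[...,1],-P[...,2];rr=np.hypot(x,y);th=np.arctan2(rr,zz);K=d['camera_matrix']
    return cv2.remap(d['img'],(K[0,2]+K[0,0]*th*x/rr).astype('f4'),(K[1,2]+K[1,1]*th*y/rr).astype('f4'),cv2.INTER_LINEAR)
def blobs(mask,cx,cy,half=.2,n=800,amin=800):
    out=[];k=2*half/(n-1)
    for c in cv2.findContours(mask,cv2.RETR_EXTERNAL,cv2.CHAIN_APPROX_NONE)[0]:
        if cv2.contourArea(c)>amin:
            (u,v),(a,b),_=cv2.fitEllipse(c);out.append((round(cx+half-v*k,4),round(cy+half-u*k,4),round(a*k*1e3,1),round(b*k*1e3,1)))
    return out
E
python3 - <<'E'
from h import *
d=dict(np.load('w1.npz'));cx,cy=.55,-.07
for z,n in((.034,'white'),(.024,'grey'),(.013,'grey'),(.024,'brown')):
    im=rect(d,z,cx,cy);h=cv2.cvtColor(im,cv2.COLOR_RGB2HSV)
    if n=='white':m=cv2.inRange(h,(0,0,150),(180,60,255))
    elif n=='grey':m=cv2.inRange(h,(0,0,60),(180,60,150))
    else:
        m=cv2.inRange(h,(5,150,50),(16,255,200));cv2.imwrite('pics/rect.png',im[:,:,::-1])
        m=cv2.morphologyEx(m,cv2.MORPH_OPEN,np.ones((9,9)))
        k=.4/799
        c=max(cv2.findContours(m,cv2.RETR_EXTERNAL,cv2.CHAIN_APPROX_NONE)[0],key=cv2.contourArea)
        h_=cv2.convexHull(c);b=cv2.approxPolyDP(h_,8,True)[:,0]
        print([(round(cx+.2-v*k,4),round(cy+.2-u*k,4)) for u,v in b]);continue
    m=cv2.morphologyEx(m,cv2.MORPH_OPEN,np.ones((7,7)))
    print(n,z,blobs(m,cx,cy))
E
```

```text
white 0.034 [(0.3789, -0.2588, 32.0, 41.2), (0.4209, -0.0552, 36.4, 37.0), (0.526, -0.1636, 58.9, 60.2), (0.5443, -0.0678, 49.4, 52.7), (0.5565, 0.0297, 40.7, 42.7), (0.6438, -0.2574, 24.0, 33.3)]
grey 0.024 [(0.3911, -0.2528, 19.8, 36.3), (0.6065, -0.2375, 46.4, 78.2), (0.6503, -0.1008, 43.4, 66.5), (0.7002, 0.082, 39.9, 121.8)]
grey 0.013 [(0.3875, -0.2568, 11.4, 43.2), (0.6126, -0.2403, 48.0, 73.6), (0.657, -0.1027, 45.1, 69.2), (0.7078, 0.0836, 41.5, 117.6)]
[(np.float64(0.6684), np.float64(0.0534)), (np.float64(0.5673), np.float64(-0.1614)), (np.float64(0.5122), np.float64(-0.2104)), (np.float64(0.4576), np.float64(-0.1969)), (np.float64(0.5097), np.float64(0.096))]
```

View pics/rect.png

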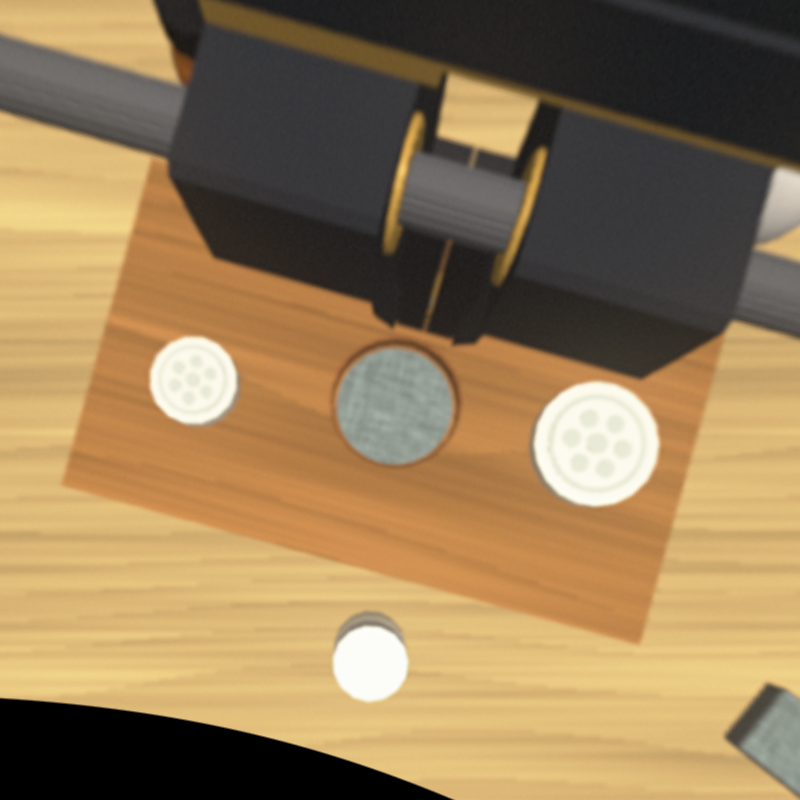

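Rectified view (0.5 mm/px, z=24 mm): recess centre (395,403), near plaque corners (63,486) and (640,643), so yaw is −15.2° and the recess is at about (0.549, −0.068). Large medallion sits at plaque offset (3, −98) mm. Plan: turn the hand 90° and cradle-push with two parted fingertips.

```bash
python3 -m pendant '[[0.23,[0,0,0],[0,0,10]],[0.23,[0,0,0],[0,0,10]],[0.23,[0,0,0],[0,0,10]],[0.23,[0,0,0],[0,0,10]],[0.23,[0,0,0],[0,0,10]],[0.23,[0,0,0],[0,0,10]],[0.23,[0,0,0],[0,0,10]],[0.23,[0,0,0],[0,0,10]]]' 10 >/dev/null
python3 -m pendant '[[0.23,[0,0,0],[0,0,9.3]],[0.23,[-40,1.5,0],[0,0,0]],[0.23,[-40,1.5,10],[0,0,0]],[0.23,[-40,1.5,30],[0,0,0]],[0.23,[-36.5,1.8,30],[0,0,0]],[0.23,[0,0,23],[0,0,0]],[0.23,[0,0,0],[0,0,0]],[0.23,[0,0,0],[0,0,0]]]'
python3 - <<'E'
from h import *
s,d=wrist();print(s['q'],s['tool_pos'],R.from_quat(s['eef_rot']).as_matrix().round(3).tolist(),s['opening'])
cv2.imwrite('pics/w2.png',d['img'][:,:,::-1]);np.savez('w2.npz',**d)
E
```

```text
clock: 4.5
tool_pos: [0.5111, -0.2223, 0.0614]
eef_rot: [0.794, 0.608, 0.001, -0.0]
contact_force: [-0.0, 0.3, 0.1]
opening: 0.385
finger_force: 0.0
[ 0.28673667  0.87543224  0.07068465  1.90410382 -0.15452239  0.3666838
  0.21332597] [ 0.51111788 -0.22231969  0.06142861] [[0.26, 0.966, 0.001], [0.966, -0.26, 0.001], [0.001, 0.001, -1.0]] 0.3846894481818637
```

View pics/w2.png

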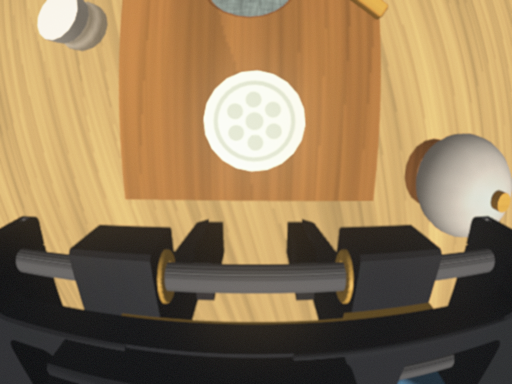

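The medallion (254,121) lies straight ahead of the parted fingertips (223 and 289, 225), and the recess edge is at the top (250,5). Good alignment; descend and push.

```bash
python3 - <<'E'
from h import *
d=dict(np.load('w2.npz'));cx,cy=.55,-.1
h=cv2.cvtColor(rect(d,.034,cx,cy),cv2.COLOR_RGB2HSV)
m=cv2.morphologyEx(cv2.inRange(h,(0,0,150),(180,60,255)),2,np.ones((7,7)))
for b in blobs(m,cx,cy):
    v=np.array(b[:2])-[.549,-.068];print(b,'px,py',v@[.965,-.263],v@[.263,.965])
v=np.array(r.get_state()['tool_pos'][:2])-[.549,-.068];print('tcp',v@[.965,-.263],v@[.263,.965])
E
python3 -m pendant '[[0.23,[0,0,12],[0,0,0]],[0.23,[0,0,12],[0,0,0]],[0.23,[0,0,10],[0,0,0]],[0.23,[0,0,0],[0,0,0]],[0.23,[6,0,0],[0,0,0]],[0.23,[6,0,0],[0,0,0]],[0.23,[0,0,0],[0,0,0]]]'
```

```text
(0.415, -0.0502, 31.6, 38.7) px,py -0.13399140000000007 -0.018065000000000015
(0.4372, -0.0718, 17.8, 27.7) px,py -0.10688760000000007 -0.033070400000000014
(0.5262, -0.1642, 58.9, 58.9) px,py 0.003298599999999964 -0.09882940000000001
(0.6735, -0.2459, 69.1, 85.3) px,py 0.16693019999999995 -0.13893
tcp 0.004325482814338623 -0.15914828937432463
clock: 5.42
tool_pos: [0.5141, -0.2112, 0.0269]
eef_rot: [0.794, 0.608, 0.0, -0.0]
contact_force: [0.6, -0.7, 1.0]
opening: 0.384
finger_force: 0.0
```

```bash
python3 -m pendant '[[0.23,[8,0,0],[0,0,0]],[0.23,[8,0,0],[0,0,0]],[0.23,[8,-0.5,0],[0,0,0]],[0.23,[8,-0.5,0],[0,0,0]],[0.23,[8,-0.5,0],[0,0,0]],[0.23,[8,-0.5,0],[0,0,0]],[0.23,[8,-0.5,0],[0,0,0]],[0.23,[8,-0.5,0],[0,0,0]]]'
python3 -m pendant '[[0.23,[4,-0.5,0],[0,0,0]],[0.23,[0,0,0],[0,0,0]],[0.23,[0,0,0],[0,0,0]]]'
python3 - <<'E'
from h import *
s,d=wrist();cv2.imwrite('pics/w3.png',d['img'][:,:,::-1]);cx,cy=.55,-.1
v=np.array(s['tool_pos'][:2])-[.549,-.068];print('tcp',v@[.965,-.263],v@[.263,.965])
h=cv2.cvtColor(rect(d,.034,cx,cy),cv2.COLOR_RGB2HSV)
m=cv2.morphologyEx(cv2.inRange(h,(0,0,150),(180,60,255)),2,np.ones((7,7)))
for b in blobs(m,cx,cy):
    v=np.array(b[:2])-[.549,-.068];print(b,'px,py',v@[.965,-.263],v@[.263,.965])
cv2.imwrite('pics/w3r.png',rect(d,.024,.549,-.068,.1,800)[:,:,::-1])
E
```

```text
clock: 6.42
tool_pos: [0.5275, -0.1493, 0.0267]
eef_rot: [0.795, 0.607, 0.0, -0.0]
contact_force: [-1.0, -0.8, 0.6]
opening: 0.383
finger_force: 0.2
clock: 6.8
tool_pos: [0.5279, -0.146, 0.0267]
eef_rot: [0.795, 0.607, -0.0, -0.0]
contact_force: [-0.6, 0.7, -0.1]
opening: 0.382
finger_force: 0.0
tcp 0.00014622713798278155 -0.08080514602173432
(0.4127, -0.0527, 36.8, 37.3) px,py -0.13555340000000002 -0.0210824
(0.5369, -0.1123, 58.7, 59.2) px,py -2.560000000000093e-05 -0.04593179999999999
```

View pics/w3r.png

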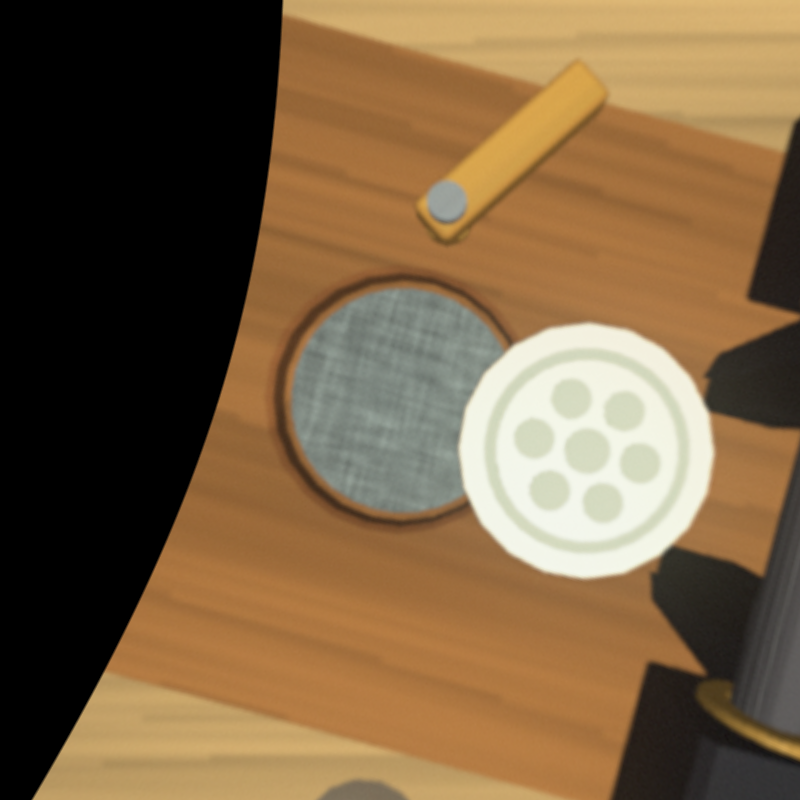

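Rectified view (0.25 mm/px): recess centred at (404,402), medallion (586,450) squarely ahead of the fingertips (710,390)/(660,575); button from screw (446,202) to tip (592,78), i.e. about 2.54 rad. Lateral error < 0.5 mm, continue.

```bash
python3 -m pendant '[[0.23,[5,0,0],[0,0,0]],[0.23,[5,0,0],[0,0,0]],[0.23,[5,0,0],[0,0,0]],[0.23,[5,0,0],[0,0,0]],[0.23,[5,0,0],[0,0,0]],[0.23,[5,0,0],[0,0,0]],[0.23,[5,0,0],[0,0,0]],[0.23,[5,0,0],[0,0,0]]]'
python3 -m pendant '[[0.23,[2.5,0,0],[0,0,0]],[0.23,[2,0,0],[0,0,0]],[0.23,[0,0,0],[0,0,0]],[0.23,[0,0,0],[0,0,0]]]'
python3 - <<'E'
from h import *
s,d=wrist();v=np.array(s['tool_pos'][:2])-[.549,-.068];print('tcp',v@[.965,-.263],v@[.263,.965])
cx,cy=.55,-.1
for z in(.034,.023):
    h=cv2.cvtColor(rect(d,z,cx,cy),cv2.COLOR_RGB2HSV)
    m=cv2.morphologyEx(cv2.inRange(h,(0,0,150),(180,60,255)),2,np.ones((7,7)))
    for b in blobs(m,cx,cy):
        v=np.array(b[:2])-[.549,-.068];print(b,'px,py',v@[.965,-.263],v@[.263,.965])
cv2.imwrite('pics/w4r.png',rect(d,.024,.549,-.068,.1,800)[:,:,::-1])
E
```

```text
clock: 7.85
tool_pos: [0.5386, -0.107, 0.0267]
eef_rot: [0.795, 0.607, 0.0, 0.0]
contact_force: [-0.0, -0.4, 1.0]
opening: 0.386
finger_force: 0.3
clock: 8.35
tool_pos: [0.5396, -0.103, 0.0267]
eef_rot: [0.795, 0.607, -0.0, -0.0]
contact_force: [0.2, 0.5, -0.3]
opening: 0.383
finger_force: 0.0
tcp 0.00011075230905503898 -0.03622276159077025
(0.4139, -0.0547, 31.5, 38.5) px,py -0.13386940000000006 -0.02269680000000001
(0.5486, -0.0694, 56.9, 58.6) px,py -1.780000000006501e-05 -0.001456200000000016
(0.6492, -0.2775, 14.0, 31.2) px,py 0.15179149999999997 -0.17581490000000002
(0.4025, -0.0558, 34.1, 41.6) px,py -0.14458110000000002 -0.026756500000000006
(0.5515, 0.0194, 9.7, 32.6) px,py -0.020573700000000052 0.08499849999999999
(0.548, -0.0717, 61.4, 63.2) px,py 8.09999999999792e-06 -0.0038334999999999953
(0.6541, -0.2928, 14.7, 22.7) px,py 0.16054389999999996 -0.1892907
```

View pics/w4r.png

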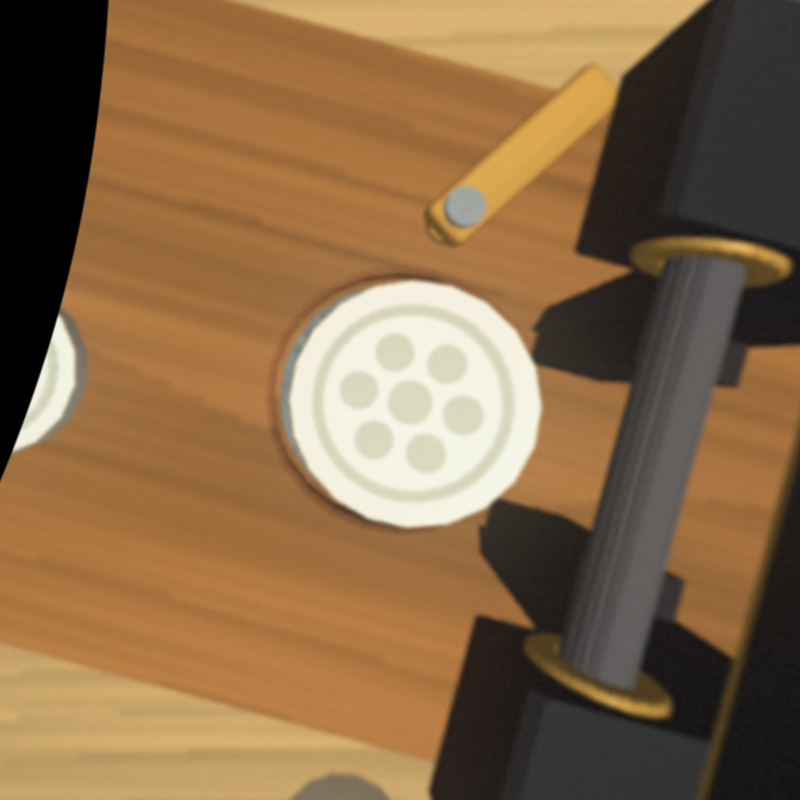

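Medallion now at (416,403), a sliver of recess floor at its left (285,400): its rear edge is still up on the rim. A few mm more.

```bash
python3 -m pendant '[[0.23,[1,0,0],[0,0,0]],[0.23,[1,0,0],[0,0,0]],[0.23,[1,0,0],[0,0,0]],[0.23,[0,0,0],[0,0,0]],[0.23,[0,0,0],[0,0,0]]]'
cat > look.py <<'E'
from h import *
import sys
s,d=wrist();v=np.array(s['tool_pos'][:2])-[.549,-.068];print('tcp',v@[.965,-.263],v@[.263,.965])
cx,cy=.55,-.1
for z in(.034,.023):
    h=cv2.cvtColor(rect(d,z,cx,cy),cv2.COLOR_RGB2HSV)
    m=cv2.morphologyEx(cv2.inRange(h,(0,0,150),(180,60,255)),2,np.ones((7,7)))
    for b in blobs(m,cx,cy):
        v=np.array(b[:2])-[.549,-.068]
        if abs(v).max()<.05:print(z,b,'px,py',v@[.965,-.263],v@[.263,.965])
cv2.imwrite(f'pics/{sys.argv[1]}.png',rect(d,.024,.549,-.068,.1,800)[:,:,::-1])
E
python3 look.py w5r
```

```text
clock: 9.02
tool_pos: [0.5405, -0.0999, 0.0267]
eef_rot: [0.794, 0.607, 0.0, -0.0]
contact_force: [0.6, -0.3, -1.0]
opening: 0.387
finger_force: 0.0
tcp 0.00015532124784838137 -0.03307085474424872
0.034 (0.5493, -0.0669, 54.8, 55.3) px,py 1.9999999996711439e-07 0.001140399999999995
0.023 (0.5487, -0.0692, 59.1, 59.8) px,py 2.609999999992287e-05 -0.0012369000000000134
```

Fitted diameter at the seated height is 59.5 mm, centred: the medallion is seated. Retreat, close the fingers, work out the arc for the button.

```bash
python3 -m pendant '[[0.23,[-10,0,0],[0,0,0]],[0.23,[0,0,-24],[0,0,0]],[0.23,[0,0,-24],[0,0,0]],[1,[12,22,0],[0,0,0]],[1,[12,22,0],[0,0,0]],[1,[12,22,0],[0,0,0]],[1,[12,23,0],[0,0,0]],[1,[0,0,0],[0,0,0]]]'
python3 look.py w6r
python3 - <<'E'
import numpy as np
p=None
for a,rho in zip(np.linspace(2.5,0,15),np.r_[np.full(6,33),np.linspace(32,24,9)]):
    u=np.array([-np.cos(a),-np.sin(a)]);n=np.array([np.sin(a),-np.cos(a)])
    c=np.array([46,-1])+rho*u+n*(6+17.5*abs(n[0])+9*abs(n[1]))
    print(round(a,2),c.round(1),'' if p is None else 'tool dx,dy %.1f %.1f'%((c-p)[1],(c-p)[0]));p=c
E
```

```text
clock: 10.07
tool_pos: [0.6376, -0.0866, 0.0746]
eef_rot: [0.794, 0.608, 0.001, 0.001]
contact_force: [-0.4, -0.5, -0.1]
opening: 0.008
finger_force: 0.0
tcp 0.0904179722091854 0.005333468103092734
0.034 (0.554, -0.0636, 48.6, 59.2) px,py 0.0036678000000000036 0.005561000000000003
0.023 (0.5481, -0.066, 51.6, 62.8) px,py -0.0013945000000000118 0.0016932999999999985
2.5 [86.6 -1.8] 
2.32 [86.7 -8.1] tool dx,dy -6.3 0.1
2.14 [ 85.4 -14.9] tool dx,dy -6.8 -1.4
1.96 [ 82.3 -21.7] tool dx,dy -6.8 -3.1
1.79 [ 77.5 -27.9] tool dx,dy -6.2 -4.8
1.61 [ 71.  -33.1] tool dx,dy -5.2 -6.5
1.43 [ 65.8 -36.2] tool dx,dy -3.1 -5.2
1.25 [ 60.4 -38.4] tool dx,dy -2.3 -5.4
1.07 [ 54.2 -39.6] tool dx,dy -1.2 -6.2
0.89 [ 47.5 -39.4] tool dx,dy 0.2 -6.7
0.71 [ 40.7 -37.7] tool dx,dy 1.8 -6.8
0.54 [ 34.4 -34.3] tool dx,dy 3.4 -6.4
0.36 [ 28.8 -29.3] tool dx,dy 4.9 -5.5
0.18 [ 24.6 -23.1] tool dx,dy 6.2 -4.2
0.0 [ 22. -16.] tool dx,dy 7.1 -2.6
```

View pics/w6r.png

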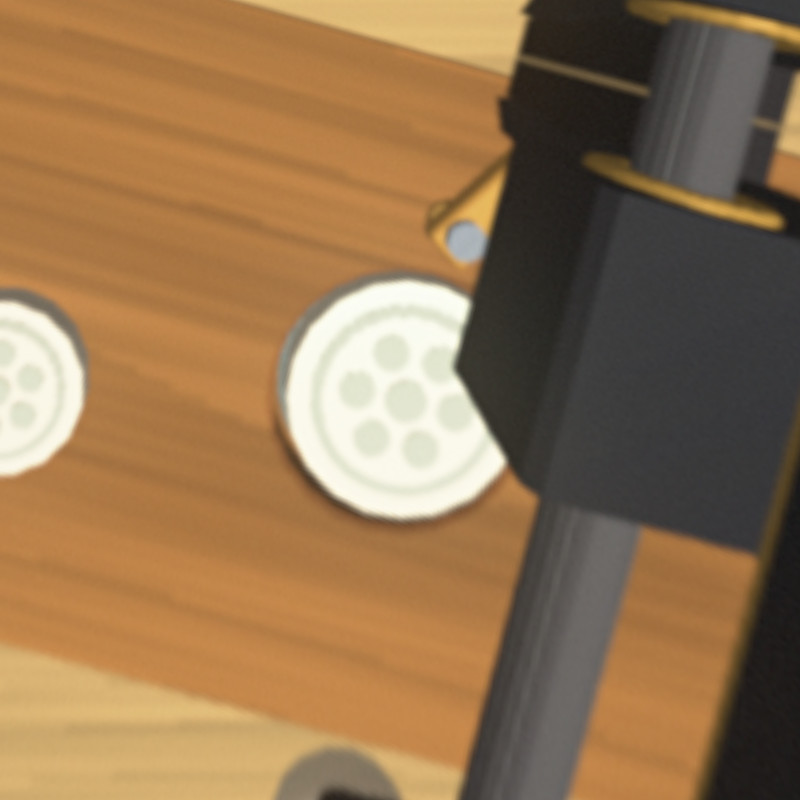

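The medallion sits at (400,398) within the rim, the hand above the plaque's far edge beside the button, fingers closed. Descend and sweep along the arc.

```bash
python3 -m pendant '[[1,[0,0,20],[0,0,0]],[1,[0,0,15],[0,0,0]],[1,[0,0,10],[0,0,0]],[1,[0,0,0],[0,0,0]],[1,[-7,-4,0],[0,0,0]],[1,[-6.3,0,0],[0,0,0]],[1,[-6.8,-1.4,0],[0,0,0]],[1,[-6.8,-3.1,0],[0,0,0]]]'
python3 -m pendant '[[1,[-6.2,-4.8,0],[0,0,0]],[1,[-5.2,-6.5,0],[0,0,0]],[1,[0,0,0],[0,0,0]],[1,[0,0,0],[0,0,0]]]'
python3 look.py w7r
```

```text
clock: 11.12
tool_pos: [0.6211, -0.1111, 0.03]
eef_rot: [0.795, 0.607, 0.0, 0.0]
contact_force: [0.5, 0.3, 1.3]
opening: 0.007
finger_force: 0.2
clock: 11.62
tool_pos: [0.6071, -0.1182, 0.0297]
eef_rot: [0.794, 0.607, 0.0, -0.0]
contact_force: [-0.0, 0.6, -0.4]
opening: 0.003
finger_force: 0.0
tcp 0.0693138101036306 -0.03316950198285866
0.034 (0.5541, -0.0683, 55.1, 55.5) px,py 0.0050003999999999925 0.0010518000000000036
0.023 (0.5488, -0.0693, 59.4, 59.8) px,py 0.00014889999999991298 -0.0013071000000000191
```

View pics/w7r.png

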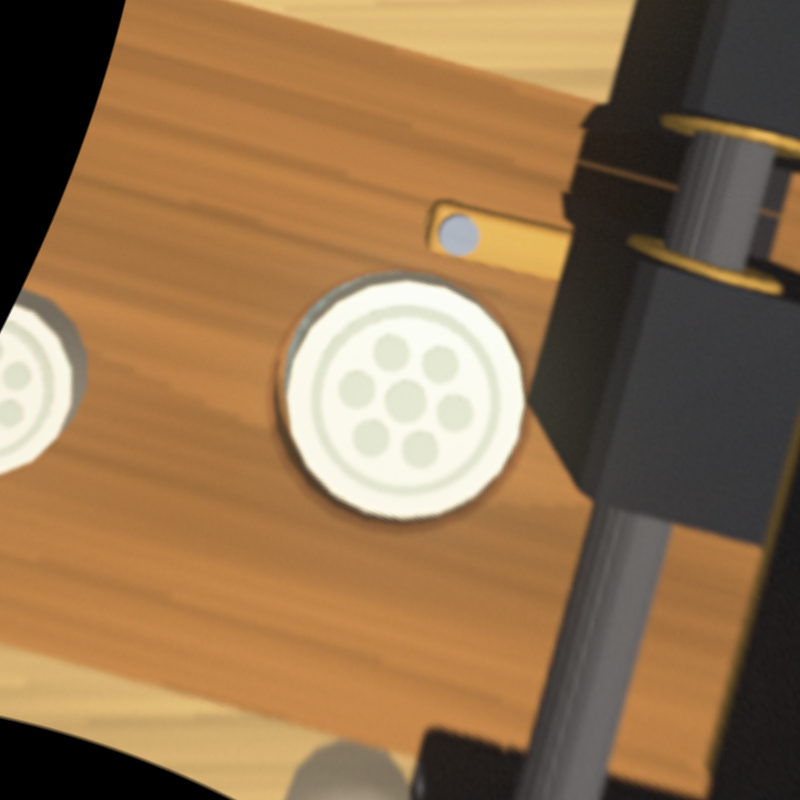

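The bar now points along −y (screw (459,235), running right), as planned, about 1.6 rad; medallion unmoved. Continue the arc.

```bash
python3 -m pendant '[[1,[-3.1,-4,0],[0,0,0]],[1,[-2.3,-5.4,0],[0,0,0]],[1,[-1.2,-6.2,0],[0,0,0]],[1,[0.2,-6.7,0],[0,0,0]],[1,[1.8,-6.8,0],[0,0,0]],[1,[3.4,-6.4,0],[0,0,0]],[1,[4.9,-5.5,0],[0,0,0]],[1,[6.2,-4.2,0],[0,0,0]]]'
python3 -m pendant '[[1,[5,-2,0],[0,0,0]],[1,[0,0,0],[0,0,0]],[1,[0,0,0],[0,0,0]]]'
python3 look.py w8r
```

```text
clock: 12.68
tool_pos: [0.5658, -0.0965, 0.0297]
eef_rot: [0.794, 0.607, -0.0, -0.0]
contact_force: [-0.8, -0.6, -0.4]
opening: 0.004
finger_force: 0.2
clock: 13.05
tool_pos: [0.5655, -0.0916, 0.0297]
eef_rot: [0.794, 0.607, -0.0, -0.0]
contact_force: [-0.5, -0.1, 0.3]
opening: 0.01
finger_force: 0.0
tcp 0.022166614943411968 -0.018461455006344118
0.034 (0.5497, -0.0585, 39.1, 56.0) px,py -0.001823000000000075 0.00935159999999998
0.023 (0.5473, -0.0607, 42.0, 60.6) px,py -0.0035604000000000356 0.006597399999999998
```

View pics/w8r.png

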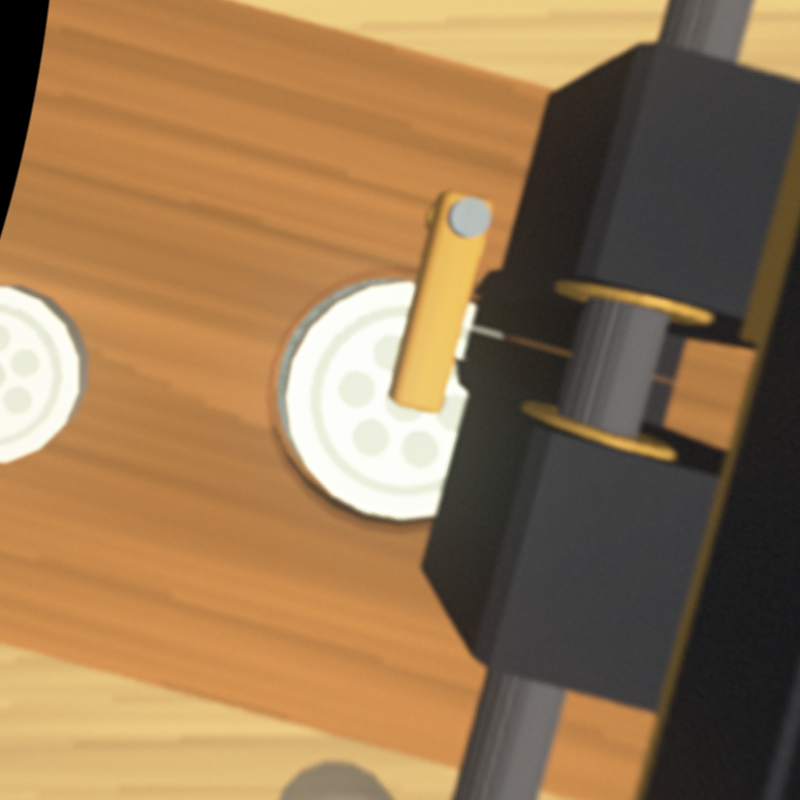

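The bar points from screw (469,217) to tip (417,403) over the medallion's centre: angle ≈ 0.0. Back off and rise, then a final check.

```bash
python3 -m pendant '[[1,[-6,0,0],[0,0,0]],[1,[-20,0,0],[0,0,0]],[1,[-20,0,-10],[0,0,0]],[1,[-15,-10,-30],[0,0,0]],[1,[-15,-10,-40],[0,0,0]],[1,[0,0,-30],[0,0,0]],[1,[0,0,0],[0,0,0]],[1,[0,0,0],[0,0,0]]]'
python3 look.py w9r
```

```text
clock: 14.1
tool_pos: [0.5258, -0.16, 0.1395]
eef_rot: [0.795, 0.607, -0.0, -0.0]
contact_force: [-0.5, -0.4, -0.6]
opening: 0.009
finger_force: 0.0
tcp 0.0018306836104816353 -0.0948263523562443
0.034 (0.5466, -0.0705, 53.5, 57.2) px,py -0.0016585000000000692 -0.003043700000000007
0.023 (0.5468, -0.0693, 56.0, 59.7) px,py -0.0017811000000000886 -0.0018331000000000196
```

View pics/w9r.png

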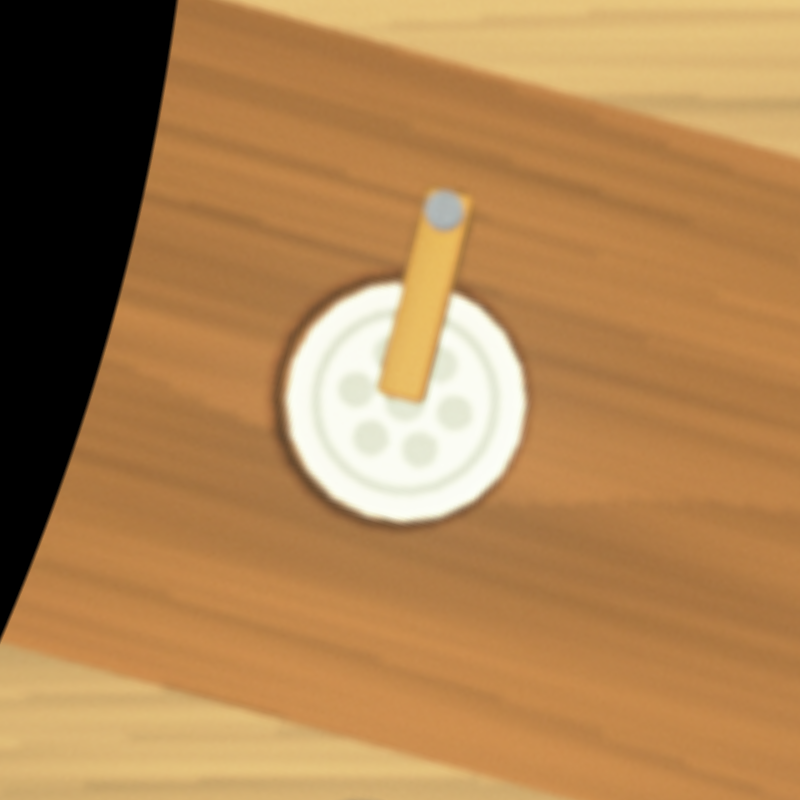

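The medallion is seated and concentric in the recess at (403,400), and the bar runs from (444,210) to its centre at (402,395). The hand is clear, so I'll hand in.

```bash
python3 -c "
from plant import r
print(r.finish_job())"
```

```text
the job is handed in; nothing more can be done
None
```

The large medallion is seated in the recess, the turn-button points across its middle at about 0 rad, the hand is clear, and the job was handed in at about 14 s; no verdict was returned.

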